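# Set out three work places on the bench

## Robot

A 6-joint arm with a two-finger parallel gripper is mounted at the origin on a cart in front of the work surface, level with it; the furniture and walls round the work are solid. World frame = base frame: x ahead of the robot, y to its left, z up, the work surface at z = 0. Lengths are in m, angles in rad, forces in N, time in s.
With the tool pointing down it reaches from about 0.25 to 0.775 m from the base axis. Payload 4 kg.
Tool frame: the origin (TCP) lies on the centre line of the jaws, within the pads' length; the fingertips stand 25 mm ahead of it and the grasp point (between the pads) lies 6 mm ahead of it; z points along the fingers, y is the line along which they close (so a half turn about z gives the same grasp; the last joint's range is limited). The gripper opens to 94 mm and grips with 3 to 60 N. Pads are 16 mm wide; open, the fingers measure 119 mm over their backs; the gripper's body (75 mm by 177 mm) begins 78 mm behind the grasp point.
Start: joints at [-1.383, 0.087, 1.371, -0, 1.684, -0.103], TCP at [0.158, -0.527, 0.231] pointing down, gripper open.
Joint ranges: [-3.1, 3.1], [-0.76, 2.03], [0.27, 2.55], [-1.08, 4.22], [0.17, 2.65], [-2.57, 2.57]. Speed limits (rad/s): [2.79, 2.79, 3.14, 3.14, 3.14, 3.14].

## Interface

Orientations are given as [roll, pitch, yaw] about the fixed x, y, z axes, in that order (R = Rz(yaw) Ry(pitch) Rx(roll)).
In Python, from bench import sensors, optics, ticket gives the robot as it stands.
- The arm moves only by the tool send_rows, never from a script. Its argument "rows" is a list of rows, each a list of 6 numbers: the shift along the world's x, y, z in mm, then the turn, a rotation vector about the world's x, y, z in rad. In form: [[x, y, z, wx, wy, wz], ...]. A call has 1 to 8 rows; each row shifts and turns the commanded pose from where the row before left it; what a row does not reach is not made up. A row lasts 1/12 s, in which the tool goes at most 41.7 mm and 7.16 degrees, less where a joint would pass 70% of its speed; a pose out of reach is approached as far as the arm can. A call is refused whole if a number of a shift passes 41.7 or a number of a turn 0.125, either way. A call with a gripper value outside its range is refused whole. "grip" is the finger opening in mm, from 0 to 94, set as the call begins (left out, the last holds). The fingers move at their own pace and stop on an object; the grip force is fixed at half the most. Time passes only in rows, so rows that do not move let the fingers close. It gives the time, the measured TCP pose, the force, the opening and the grip force at its end, in the units of the state.
- sensors.get_obs(): the state, without advancing time (a new reading comes with each control period).
- optics.snapshot(name): name is "side" or "top"; returns the picture (480x640x3 uint8, red, green, blue); there is no depth.
- optics.camera_model(name): a dict with "vertical_fov" (degrees; the focal length in pixels is half the picture's height over the tangent of half this angle, whatever the lens; pixels are square), "cx", "cy" (the principal point, pixels), "k1" (the pictures are not rectified: a ray, as slopes to the right and down, at radius r is drawn at 1 + k1 r^2 times it, then the intrinsics apply), "R" (3x3) and "t" (3): a world point X has camera coordinates R X + t. Camera axes: x right, y down, z forward; pixel columns grow to the right and rows downward; lengths in m; the calibration is good to about 2 mm. A picture is of the moment at which its call begins. camera_model takes no time and is no camera call.
- ticket.close_job(): hands the job in; it is judged then, once.
The state is a dict: "time": time; "joint_positions": joint angles; "qvel": joint speeds; "joint_torque": joint torques, N m; "tool_pos": TCP position; "ee_rot": TCP orientation; "wrist_force": force on the tool from outside, world axes, zero at the start; "wrist_torque": the same for the moment, N m; "width": finger opening in m; "finger_force": force on a finger pad.
Only numpy, scipy, OpenCV 4.12 (cv2) and the standard library are available. Lean on these libraries where they do the work, as an engineer would, in place of code of your own. Each camera call takes 0.05 s, during which the arm holds its last target. There are 200 camera calls.

## Task

Set the bench out for drilling, screwing and sanding, with everything centred in its yellow outline and lying along it: the softwood block in front of the red drill-bit tray, with the yellow tape measure standing centred on top of the block and lengthwise along it; the stubby black screwdriver to the left of the yellow screw carton, as seen from the robot; and the sanding block between the two wooden rails. Leave the paint tin and the jar where they stand, and let go of everything at the end.

Things in the scene. Friction and masses are not known exactly. Their poses are not given: they have to be found in the camera images.
- drill_mat: Fixed grey mat 180 (x) x 170 (y) x 3 mm, origin at centre of its underside; x points away from the robot, y to the left, z up (turned up to 0.2 rad). On it is fixed a red tray of drill bits, 60 (x) x 140 (y) x 25 mm, centred at x +52 mm. In front of the tray a flat yellow painted outline, 61 (x) x 136 (y) mm, centred at x -45, y 0 mm.
- screw_mat: Fixed grey mat 150 (x) x 190 (y) x 3 mm, origin at centre of its underside; x points away from the robot, y to the left (turned up to 0.2 rad). On it is fixed a yellow carton of screws, 91 (x) x 66 (y) x 50 mm, centred at y -50 mm (left face at y -17). Left of the carton a flat yellow painted outline, 117 (x) x 48 (y) mm, centred at x 0, y +45 mm.
- sand_mat: Fixed grey mat 150 (x) x 190 (y) x 3 mm, origin at centre of its underside; x points away from the robot, y to the left (turned up to 0.2 rad). Two wooden rails along x, 135 mm long, 16 wide, tops 19 mm above the bench, are fixed at y +80 and -80 mm. Between them a flat yellow painted outline, 127 (x) x 80 (y) mm, centred at x 0, y 0.
- pine_block: Loose softwood offcut, a pale block 45 (x) x 120 (y) x 45 mm (z), about 0.12 kg; origin at the centre of its underside. Grasp across its x. Its long side goes along the long side of the outline, either way round.
- tape: Loose pocket tape measure standing upright, yellow and black, 37 (x) x 91 (y) x 66 mm (z), about 0.21 kg; origin at the centre of its underside. The case, 34 mm wide in x, spans y -24 to +46 mm; the low tongue of the tape runs on to y -46. Grasp the case across x at about y +11 mm. Its long side goes along the block's long side, either way round.
- stub_driver: Loose stubby screwdriver lying on the bench, black handle, short steel blade, 32 (x) x 101 (y) x 26 mm (z), about 0.09 kg; origin at the middle of its length, at the underside. The handle spans y -12 to +50 mm and the blade points to -y. Grasp the handle across x, at about y +15 mm. It goes along the outline's long side, either way round.
- sander: Loose cork-faced sanding block, reddish brown, 64 (x) x 111 (y) x 30 mm (z), about 0.12 kg; origin at the centre of its underside. Grasp across its x. Its long side goes along the outline's long side, either way round.
- paint_tin: Bystander: small round tin of paint with a blue-grey label, 76 mm across, 80 mm high, loose, not to be disturbed; origin at the centre of its underside.
- jar: Bystander: glass jar with a tan lid, 66 mm across, 88 mm high, loose, not to be disturbed; origin at the centre of its underside.

How it is judged:
By the outcome, as a careful person would: the job done as asked, in the order asked, and still so for the second after the job is handed in, with the robot touching nothing.
It also fails if it takes over 109 s, if anything falls off the work surface, if the arm or the gripper's body presses on something with over 40 N, if the wrist force passes 120 N, or if a joint passes its speed limit or range.

## Working session

There is one attempt and no reset: what is moved stays moved. The work goes in short steps, Python scripts to look and compute and a tool call to move; the robot and the scene stay as the last step left them, time stands still between calls to the robot, and variables do not carry over. Pictures are saved under pics/ and viewed, at most 14 in all, crops included, and the job is handed in when it is done.

Besides the shell and the picture viewer there is one more tool, called after "Call:" as name([rows], argument=value, ...), one row to a line, values as JSON. send_rows: Moves the arm, as the interface text tells. Its arguments: {"type":"object","properties":{"rows":{"type":"array"},"grip":{"type":"number"}},"required":["rows"]}

```bash
mkdir -p pics; ls
python3 - <<'E'
from bench import sensors, optics
import cv2
for n in("top","side"):
    cv2.imwrite(f"pics/{n}0.png",optics.snapshot(n)[:,:,::-1])
    print(n,optics.camera_model(n))
print(sensors.get_obs())
E
```

```text
pics
top {'vertical_fov': 53.04829646075319, 'cx': 322.6590159737185, 'cy': 242.76243933278025, 'k1': 0.007911126058040162, 'R': array([[ 9.78766973e-03, -9.99952090e-01,  1.37682600e-04],
       [-9.92801366e-01, -9.73411428e-03, -1.19376270e-01],
       [ 1.19371891e-01,  1.03172403e-03, -9.92849076e-01]]), 't': array([0.01498138, 0.57268189, 0.90833907])}
side {'vertical_fov': 42.31559395425553, 'cx': 322.94946836330143, 'cy': 241.61852830603692, 'k1': 0.050359207740874365, 'R': array([[-0.98656441, -0.16324882,  0.0063628 ],
       [-0.09402717,  0.53552462, -0.83926889],
       [ 0.13360222, -0.8285911 , -0.54367936]]), 't': array([0.58212757, 0.0686856 , 1.23975907])}
{'time': 0.1, 'joint_positions': array([-1.38308229e+00,  8.78493962e-02,  1.37210563e+00, -3.30283919e-05,
        1.68360718e+00, -1.03089161e-01]), 'qvel': array([-1.10899370e-03, -1.12645506e-03, -2.30458656e-03,  6.65978037e-04,
        2.46932468e-03,  6.24770458e-05]), 'joint_torque': array([ 1.57964485e-03, -3.41252267e+01, -3.03301835e+01,  7.20091118e-02,
        3.04743368e-02, -9.47961121e-05]), 'tool_pos': array([ 0.15760271, -0.52646145,  0.22943724]), 'ee_rot': array([-3.13963019e+00, -1.70027726e-04,  2.90799344e-01]), 'wrist_force': array([-0.29448776,  0.07427463, -0.62100741]), 'wrist_torque': array([ 0.03406648, -0.03214093,  0.02675563]), 'finger_force': 0.0, 'width': 0.09384560277105548}
```

View pics/top0.png

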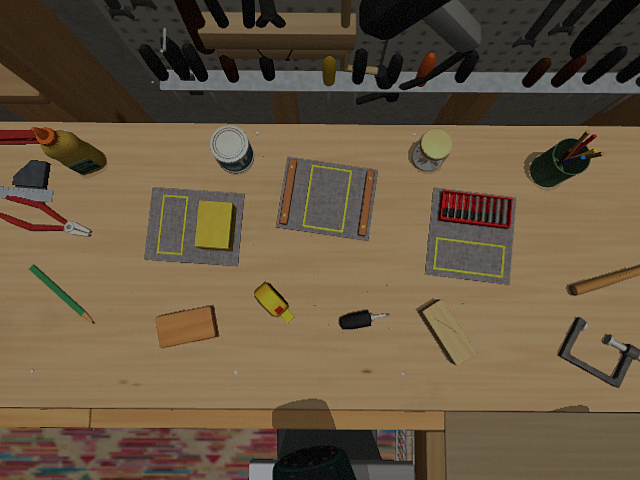

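View pics/side0.png

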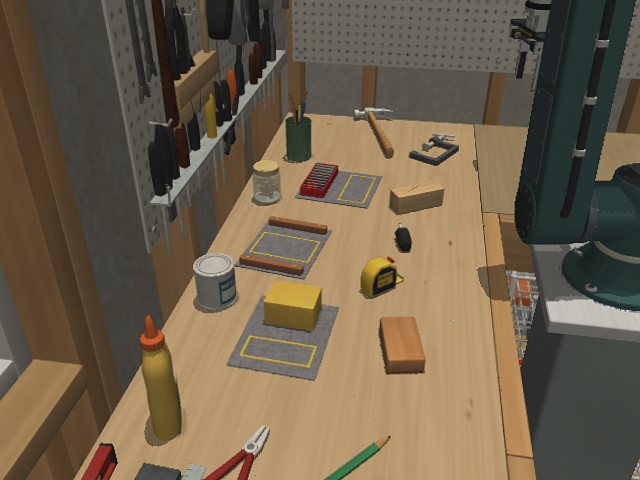

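The top view shows the sander at (186,327), tape (273,300), driver (362,319) and pine block (447,332). The mats are at (195,227) screw, (327,198) sand and (471,236) drill. The side view shows the same things: pine (417,197), driver (403,237), tape (380,275), sander (402,345).

```bash
cat > lib.py <<'E'
import numpy as np, cv2
from bench import sensors, optics
CM={n:optics.camera_model(n) for n in("top","side")}
def ray(n,p):
    c=CM[n]; f=240/np.tan(np.radians(c["vertical_fov"])/2)
    K=np.array([[f,0,c["cx"]],[0,f,c["cy"]],[0,0,1]])
    s=cv2.undistortPoints(np.array(p,float).reshape(-1,1,2),K,np.array([c["k1"],0,0,0]))[:,0]
    return -c["R"].T@c["t"], np.c_[s,np.ones(len(s))]@c["R"]
def onplane(n,p,z):
    o,d=ray(n,p); return o+d*((z-o[2])/d[:,2])[:,None]
def tri(pt,ps):
    o1,d1=ray("top",pt); o2,d2=ray("side",ps); out=[]
    for a,b in zip(d1,d2):
        k=np.linalg.lstsq(np.c_[a,-b],o2-o1,rcond=None)[0]
        P,Q=o1+k[0]*a,o2+k[1]*b; out.append([*(P+Q)/2*1000,np.linalg.norm(P-Q)*1000])
    return np.array(out)
def quad(mask):
    c=max(cv2.findContours(mask,0,cv2.CHAIN_APPROX_NONE)[0],key=cv2.contourArea)
    return c,cv2.boxPoints(cv2.minAreaRect(c))
E
python3 - <<'E'
import cv2,numpy as np
t=cv2.imread("pics/top0.png");s=cv2.imread("pics/side0.png")
row=lambda im,cs:np.hstack([cv2.resize(im[y-35:y+35,x-35:x+35],(200,200),interpolation=cv2.INTER_CUBIC) for x,y in cs])
m=np.vstack([row(t,[(186,327),(273,300),(362,319),(447,332)]),row(s,[(402,345),(380,275),(403,237),(417,197)])])
cv2.imwrite("pics/mos.png",np.clip(m*1.3,0,255).astype(np.uint8))
h=cv2.cvtColor(t,cv2.COLOR_BGR2HSV);g=cv2.cvtColor(s,cv2.COLOR_BGR2HSV)
for n,(x,y) in dict(sander=(186,327),yel=(263,296),drv=(352,321),pine=(447,332),bench=(400,350),bench2=(230,330),outline=(163,225),mat=(235,255),outl3=(435,255)).items():print(n,h[y,x])
for n,(x,y) in dict(sander=(400,335),sfr=(404,364),pinetop=(417,190),pinefr=(417,203),bench=(430,300),tin=(0,0)).items():print('s',n,g[y,x])
E
```

```text
sander [ 15 167 134]
yel [ 26 196 146]
drv [36 44 29]
pine [ 21  97 145]
bench [ 18  99 144]
bench2 [ 17 103 143]
outline [160   8  94]
mat [  0  13 102]
outl3 [ 32 197 157]
s sander [ 14 151 176]
s sfr [ 14 147  97]
s pinetop [ 17 114 202]
s pinefr [ 18 114  92]
s bench [ 18  98 188]
s tin [ 15 129  77]
```

View pics/mos.png

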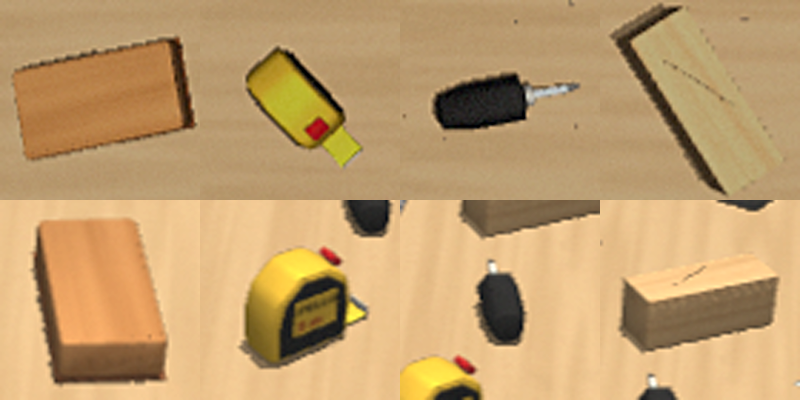

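The mosaic shows all four items clean: the sander's top face, the tape tongue pointing to lower right, the driver blade to the right, and the pine block's long axis running from upper left to lower right.

```bash
cat > meas.py <<'E'
from lib import *
t=cv2.imread("pics/top0.png");s=cv2.imread("pics/side0.png")
def hsv(im,lo,hi,roi):
    m=cv2.inRange(cv2.cvtColor(cv2.GaussianBlur(im,(3,3),0),cv2.COLOR_BGR2HSV),lo,hi)
    r=np.zeros_like(m);x,y,X,Y=roi;r[y:Y,x:X]=m[y:Y,x:X];return r
np.set_printoptions(precision=1,suppress=True)
def rect(name,q,z):
    P=onplane("top",q,z)[:,:2]*1000
    e=P[1]-P[0];f=P[2]-P[1];L=e if np.linalg.norm(e)>np.linalg.norm(f) else f
    a=np.arctan2(L[1],L[0]);a=(a+np.pi/2)%np.pi-np.pi/2
    print(name,"c",P.mean(0),"sides",np.linalg.norm(e),np.linalg.norm(f),"long dir deg %.1f"%np.degrees(a));return P
def order(q): # by angle in image
    c=q.mean(0);return q[np.argsort(np.arctan2(q[:,1]-c[1],q[:,0]-c[0]))]
Y=((24,120,90),(38,255,255))
outl={"drill":((430,232,512,282),(325,165,385,205)),"screw":((150,190,192,262),(235,330,325,372)),"sand":((300,160,358,236),(245,228,325,268))}
if __name__=="__main__":
    for n,(a,b) in outl.items():
        ct,qt=quad(hsv(t,*Y,a)); cs=quad(hsv(s,*Y,b))[0]
        rect(n+" outline",qt,.003)
        hull=cv2.convexHull(cs);ap=hull
        e=.01
        while len(ap)>4: ap=cv2.approxPolyDP(hull,e*cv2.arcLength(hull,True),True);e+=.005
        qs=ap[:,0].astype(float)
        if len(qs)==4:
            T=order(qt);S=order(qs)
            best=min((tri(T,np.roll(S,k,0)) for k in range(4)),key=lambda r:r[:,3].sum());print(best)
    m=hsv(t,(8,125,90),(19,255,255),(148,298,225,355));q=quad(m)[1];print(q);rect("sander",q,.030)
    m=hsv(t,(19,60,128),(30,255,255),(410,290,485,370));cv2.imwrite("pics/pm.png",m);q=quad(cv2.morphologyEx(m,cv2.MORPH_OPEN,np.ones((5,5))))[1];print(q);rect("pine",q,.045)
    m=hsv(t,(0,0,0),(180,255,60),(325,300,376,340));q=quad(m)[1];print(q);rect("handle",q,.013)
    m=hsv(t,(22,130,80),(38,255,255),(245,270,305,330));q=quad(m)[1];print(q);rect("tape",q,.06)
    o=lambda x,y,k:(np.array(k)/ (200/70))+[x,y]
    print("pine tri",tri(o(412,297,[(30,40),(83,8),(183,160),(130,195)]),o(382,162,[(58,97),(23,78),(140,55),(177,75)])))
    print("sander tri",tri(o(151,292,[(13,70),(170,39),(185,127),(28,160)]),o(367,310,[(52,146),(40,20),(137,20),(165,140)])[[3,1,2,0]]))
E
python3 meas.py
```

```text
drill outline c [ 550.2 -274.5] sides 65.69257167434823 141.84318841034022 long dir deg 83.3
[[ 553.5 -201.2   32.8   65.9]
 [ 555.1 -369.8  -50.9   50.9]
 [ 520.7 -360.3  -54.3   16.1]
 [ 522.1 -194.3   27.2    4.1]]
screw outline c [611.1 327.1] sides 122.99054793170049 52.857190979468925 long dir deg -3.4
[[614.8 345.8   5.3 116.8]
 [622.3 305.2 -34.7 108.7]
 [552.1 308.4  -6.8   8.2]
 [549.6 349.5  23.6   1.6]]
sand outline c [669.3  12.9] sides 131.41550891938633 85.57473792810039 long dir deg -7.6
[[738.3  46.    5.5   2.6]
 [750.2 -40.5 -44.9  16.8]
 [669.3  -6.8 -11.3 139.2]
 [664.   73.6  21.  113.8]]
[[153.4 316.2]
 [209.5 305.3]
 [215.7 337.1]
 [159.6 348. ]]
sander c [407.7 285.1] sides 109.58718671334239 62.12242887885747 long dir deg -78.5
[[422.6 311.3]
 [442.6 298.5]
 [477.4 353. ]
 [457.5 365.7]]
pine c [ 403.5 -222.2] sides 45.61499972230082 119.47538606871052 long dir deg 32.1
[[337.5 314.8]
 [369.1 309.1]
 [372.  324.9]
 [340.4 330.7]]
handle c [423. -44.] sides 63.3352644683396 31.263131980422635 long dir deg -79.2
[[251.5 294.5]
 [264.  282. ]
 [296.  314. ]
 [283.5 326.5]]
tape c [452.4 111.3] sides 32.966665556101646 85.2607100852474 long dir deg 46.0
pine tri [[ 438.9 -170.3   48.1    6.8]
 [ 464.7 -206.9   43.3    2. ]
 [ 368.3 -271.7   40.1    7.7]
 [ 341.7 -235.7   42.3    0. ]]
sander tri [[398.4 341.1  35.4  56.5]
 [447.9 237.7  25.8   0.4]
 [389.1 225.6  24.4   0.1]
 [399.  334.3  19.9  66.3]]
```

Run:
```python
from meas import *
o=lambda x,y,k:(np.array(k)/(200/70))+[x,y]
print("sander tri",tri(o(151,292,[(13,70),(170,39),(185,127),(28,160)]),o(367,310,[(52,146),(40,20),(137,20),(165,140)])))
# tape: case alone = part of mask wider than tongue
m=hsv(t,(22,130,80),(38,255,255),(245,270,305,330))
case=cv2.morphologyEx(m,cv2.MORPH_OPEN,cv2.getStructuringElement(2,(13,13)))
q=quad(case)[1];rect("case z66",q,.066);rect("case z33",q,.033)
e=lambda a,b:(np.array(a)+b)/2
print("tongue tip z3",onplane("top",[e((283.5,326.5),(296,314))],.003)*1000,"back z33/66",[onplane("top",[e((251.5,294.5),(264,282))],z)[0]*1000 for z in(.033,.066)])
# tape tip tri; case top-back crown
print("tape tri tip corners",tri(o(238,265,[(345,166),(361,148)]-np.array([200,0])),o(345,240,[(368,313),(349,322)]-np.array([200,200]))))
# driver: handle rear end
print("driver centroid tri",tri([[354.7,319.8]],[quad(hsv(s,(0,0,0),(180,255,80),(390,220,415,252)))[1].mean(0)]))
for n,(a,b) in outl.items():
    qt=quad(hsv(t,*Y,a))[1]
    mm=hsv(s,(20,110,90),(38,255,255),b)
    if n=="screw": mm[:337]=0
    hull=cv2.convexHull(cv2.findNonZero(cv2.morphologyEx(mm,cv2.MORPH_CLOSE,np.ones((3,3)))))
    qs=cv2.approxPolyDP(hull,.05*cv2.arcLength(hull,True),True)[:,0].astype(float)
    print(n,len(qs)); 
    if len(qs)==4:
        T=order(qt);S=order(qs);print(min((tri(T,np.roll(S,k,0)) for k in range(4)),key=lambda r:r[:,3].sum()))
    else: print(qs)
```

```text
sander tri [[429.  344.   24.3   5.6]
 [447.9 237.7  25.8   0.4]
 [389.1 225.6  24.4   0.1]
 [368.  330.1  26.    3. ]]
case z66 c [464.3 123.1] sides 32.745347353890814 47.79635167444194 long dir deg 46.0
case z33 c [464.5 126.8] sides 33.940424862608026 49.540732159020195 long dir deg 46.0
tongue tip z3 [[420.6  84.5   3. ]] back z33/66 [array([482.5, 145.7,  33. ]), array([481.7, 141.2,  66. ])]
tape tri tip corners [[414.6  86.5   1.6   0.5]
 [426.8  76.5 -15.1   0. ]]
driver centroid tri [[423.6 -44.   11.5   1. ]]
drill 4
[[ 589.3 -208.5    4.9    2.6]
 [ 574.7 -351.3   -1.     0.3]
 [ 511.8 -340.     1.4    4.1]
 [ 526.2 -199.2    4.9    1. ]]
screw 4
[[673.9 349.1   3.7   2.2]
 [671.9 298.4  -1.5   2.4]
 [549.4 305.9   0.9   4.1]
 [554.1 357.    2.9   3.4]]
sand 4
[[739.5  46.2   5.2   0.6]
 [729.7 -38.5   0.5   1.6]
 [600.2 -19.7   3.3   3.6]
 [610.2  63.6   4.4   0.5]]
```

Call:
send_rows([
  [30, 38, -5, 0, 0, 0.05],
  [30, 38, -5, 0, 0, 0.05],
  [30, 38, -5, 0, 0, 0.05],
  [30, 38, -5, 0, 0, 0.05],
  [30, 38, -5, 0, 0, 0.05],
  [30, 38, -5, 0, 0, 0.02],
  [30, 38, -5, 0, 0, 0],
], grip=94)

```text
time: 0.68
tool_pos: [0.338, -0.2973, 0.2]
ee_rot: [-3.141, 0.0, 0.561]
wrist_force: [1.2, -0.7, -0.3]
width: 0.0941
finger_force: 0.0
```

The heights check out: pine about 43 mm, sander about 25 mm, mats about 2-3 mm. Next I move over the pine block and down.

Call:
send_rows([
  [33, 37.5, 0, 0, 0, 0],
  [32.5, 37.5, -8, 0, 0, 0],
  [0, 0, -40, 0, 0, 0],
  [0, 0, -40, 0, 0, 0],
  [0, 0, -40, 0, 0, 0],
  [0, 0, -30, 0, 0, 0],
  [0, 0, -10, 0, 0, 0],
  [0, 0, 0, 0, 0, 0],
])

```text
time: 1.35
tool_pos: [0.3896, -0.235, 0.0306]
ee_rot: [-3.134, 0.003, 0.561]
wrist_force: [-0.3, 0.0, 1.0]
width: 0.0938
finger_force: 0.0
```

Call:
send_rows([
  [0, 0, 0, 0, 0, 0],
  [0, 0, 0, 0, 0, 0],
  [0, 0, 0, 0, 0, 0],
  [0, 0, 0, 0, 0, 0],
  [0, 0, 0, 0, 0, 0],
  [0, 0, 0, 0, 0, 0],
], grip=30)

```text
time: 1.85
tool_pos: [0.3923, -0.2371, 0.0348]
ee_rot: [3.14, -0.001, 0.561]
wrist_force: [-0.7, 0.8, 0.8]
width: 0.0572
finger_force: 0.4
```

Call:
send_rows([
  [0, 0, 0, 0, 0, 0],
  [0, 0, 0, 0, 0, 0],
  [4, 6, -1, 0, 0, 0],
  [4, 5, -1, 0, 0, 0],
  [3, 4, -1, 0, 0, 0],
  [0, 0, 0, 0, 0, 0],
], grip=80)

```text
time: 2.35
tool_pos: [0.4034, -0.2207, 0.0305]
ee_rot: [-3.141, -0.0, 0.562]
wrist_force: [-0.3, -0.1, -0.4]
width: 0.0801
finger_force: 0.0
```

Run:
```python
import meas
from meas import *
i=optics.snapshot("top")[:,:,::-1].copy();cv2.imwrite("pics/t1.png",i)
cv2.imwrite("pics/t1c.png",cv2.resize(i[260:400,370:510],(560,560)))
print(sensors.get_obs()["tool_pos"],sensors.get_obs()["width"])
```

```text
[ 0.4 -0.2  0. ] 0.08004153588486124
```

View pics/t1c.png

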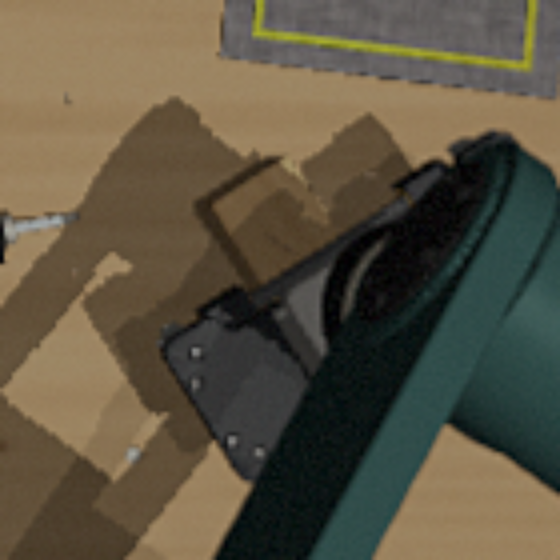

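The crop shows the block's far end still at about (210,205) and (285,158), unmoved, with the gripper straddling its middle. Closing.

Call:
send_rows([
  [0, 0, 0, 0, 0, 0],
  [0, 0, 0, 0, 0, 0],
  [0, 0, 0, 0, 0, 0],
  [0, 0, 0, 0, 0, 0],
  [0, 0, 0, 0, 0, 0],
  [0, 0, 0, 0, 0, 0],
  [0, 0, 0, 0, 0, 0],
  [0, 0, 0, 0, 0, 0],
], grip=30)

```text
time: 3.07
tool_pos: [0.4029, -0.222, 0.031]
ee_rot: [3.141, 0.0, 0.561]
wrist_force: [-0.4, -0.5, 0.1]
width: 0.045
finger_force: 30.0
```

Call:
send_rows([
  [0, 0, 10, 0, 0, 0],
  [0, 0, 30, 0, 0, 0],
  [0, 0, 30, 0, 0, 0],
  [20, -7, 20, 0, 0, 0.12],
  [25, -9, 0, 0, 0, 0.12],
  [25, -9, 0, 0, 0, 0.12],
  [25, -9, 0, 0, 0, 0.12],
  [25, -9, 0, 0, 0, 0.12],
])

```text
time: 3.73
tool_pos: [0.524, -0.2651, 0.1217]
ee_rot: [3.141, -0.0, 1.167]
wrist_force: [0.2, -0.5, -0.1]
width: 0.0447
finger_force: 30.0
```

Call:
send_rows([
  [15, -6, 0, 0, 0, 0.12],
  [12, -4, 0, 0, 0, 0.12],
  [0, 0, 0, 0, 0, 0.05],
  [0, 0, 0, 0, 0, 0],
  [0, 0, 0, 0, 0, 0],
])

```text
time: 4.15
tool_pos: [0.5498, -0.2747, 0.1209]
ee_rot: [-3.141, -0.0, 1.449]
wrist_force: [-0.1, 0.1, -1.6]
width: 0.0452
finger_force: 30.0
```

Call:
send_rows([
  [0, 0, -30, 0, 0, 0.005],
  [0, 0, -30, 0, 0, 0],
  [0, 0, -15, 0, 0, 0],
  [0, 0, -8, 0, 0, 0],
  [0, 0, -3, 0, 0, 0],
  [0, 0, 0, 0, 0, 0],
  [0, 0, 0, 0, 0, 0],
])

```text
time: 4.73
tool_pos: [0.5507, -0.2753, 0.0365]
ee_rot: [3.139, 0.001, 1.455]
wrist_force: [0.3, -0.7, -1.1]
width: 0.045
finger_force: 30.0
```

Call:
send_rows([
  [0, 0, -1.5, 0, 0, 0],
  [0, 0, -1, 0, 0, 0],
  [0, 0, 0, 0, 0, 0],
  [0, 0, 0, 0, 0, 0],
])

```text
time: 5.07
tool_pos: [0.5508, -0.2754, 0.034]
ee_rot: [3.139, 0.001, 1.456]
wrist_force: [-0.1, -0.5, 3.9]
width: 0.0447
finger_force: 30.0
```

Call:
send_rows([
  [0, 0, 0, 0, 0, 0],
  [0, 0, 0, 0, 0, 0],
  [0, 0, 0, 0, 0, 0],
  [0, 0, 0, 0, 0, 0],
], grip=72)

```text
time: 5.4
tool_pos: [0.5497, -0.2747, 0.032]
ee_rot: [-3.141, -0.0, 1.456]
wrist_force: [-0.3, -0.4, -0.2]
width: 0.0679
finger_force: 0.0
```

Call:
send_rows([
  [0, 0, 20, 0, 0, 0],
  [0, 0, 40, 0, 0, 0],
  [0, 0, 40, 0, 0, 0],
  [-5, 30, 20, 0, 0, -0.08],
  [-10, 40, 0, 0, 0, -0.08],
  [-10, 40, 0, 0, 0, -0.08],
  [-10, 40, 0, 0, 0, -0.08],
  [-10, 40, 0, 0, 0, -0.08],
])

```text
time: 6.07
tool_pos: [0.5041, -0.0833, 0.1524]
ee_rot: [3.141, -0.0, 1.051]
wrist_force: [1.3, 0.7, 0.7]
width: 0.0719
finger_force: 0.0
```

Call:
send_rows([
  [-10, 40, 0, 0, 0, -0.08],
  [-10, 40, 0, 0, 0, -0.08],
  [-10, 40, 0, 0, 0, -0.08],
  [-10, 40, 0, 0, 0, 0],
  [-5, 30, 0, 0, 0, 0],
  [-5, 15, 0, 0, 0, 0],
  [0, 0, 0, 0, 0, 0],
])

```text
time: 6.65
tool_pos: [0.4537, 0.1231, 0.1523]
ee_rot: [-3.14, -0.001, 0.821]
wrist_force: [0.1, 0.6, -0.1]
width: 0.0714
finger_force: 0.0
```

Run:
```python
import meas
from meas import *
i=optics.snapshot("top")[:,:,::-1].copy();cv2.imwrite("pics/t2.png",i)
cv2.imwrite("pics/t2c.png",cv2.resize(np.vstack([i[180:300,400:540]]),(700,600)))
m=hsv(i,(15,60,128),(24,175,255),(420,228,525,290));q=quad(cv2.morphologyEx(m,cv2.MORPH_OPEN,np.ones((5,5))))[1];print(q);rect("pine",q,.048)
```

```text
[[420. 228.]
 [524. 228.]
 [524. 289.]
 [420. 289.]]
pine c [ 543.7 -266.8] sides 201.17177159685252 117.7440070742519 long dir deg -89.4
```

View pics/t2c.png

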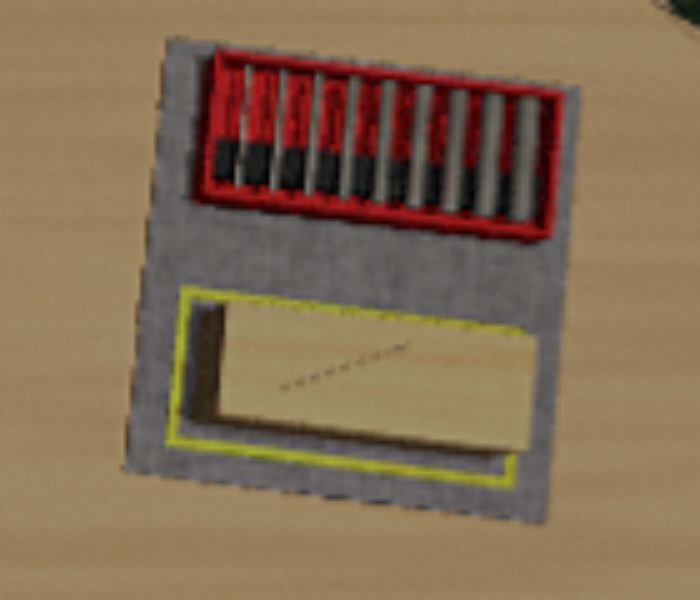

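Call:
send_rows([
  [7, -1.5, -10, 0, 0, -0.02],
  [0, 0, -30, 0, 0, 0],
  [0, 0, -30, 0, 0, 0],
  [0, 0, -25, 0, 0, 0],
  [0, 0, -12, 0, 0, 0],
  [0, 0, -3, 0, 0, 0],
  [0, 0, 0, 0, 0, 0],
])

```text
time: 7.28
tool_pos: [0.4614, 0.1172, 0.0406]
ee_rot: [-3.14, 0.003, 0.793]
wrist_force: [0.4, -0.3, -0.4]
width: 0.0724
finger_force: 0.0
```

The crop shows the block inside the outline, with its top corners near (444.6,240.6), (507.4,246.6), (505.6,270.4) and (443,263). Checking the centre from these, then closing on the tape.

Call:
send_rows([
  [0, 2, 0, 0, 0, 0],
  [0, 0, 0, 0, 0, 0],
  [0, 0, 0, 0, 0, 0],
  [0, 0, 0, 0, 0, 0],
  [0, 0, 0, 0, 0, 0],
  [0, 0, 0, 0, 0, 0],
  [0, 0, 0, 0, 0, 0],
], grip=20)

```text
time: 7.87
tool_pos: [0.4623, 0.1207, 0.0429]
ee_rot: [3.141, -0.001, 0.796]
wrist_force: [0.7, -0.1, 0.8]
width: 0.0341
finger_force: 29.7
```

Run:
```python
from meas import *
i=cv2.imread("pics/t2.png")
rect("hand",np.array([(444.6,240.6),(507.4,246.6),(505.6,270.4),(443,263)]),.048)
m=hsv(i,(10,60,120),(23,175,255),(440,236,509,272));q=quad(cv2.morphologyEx(m,cv2.MORPH_OPEN,np.ones((5,5))))[1];rect("pine",q,.048)
print(sensors.get_obs()["tool_pos"]*1000)
```

```text
hand c [ 549.8 -273. ] sides 121.11602382790024 46.226462283297074 long dir deg 85.0
pine c [ 550.  -273.1] sides 43.15434944005537 120.48486948261849 long dir deg 83.7
[462.3 120.7  42.9]
```

Call:
send_rows([
  [0, 0, 15, 0, 0, 0],
  [0, 0, 40, 0, 0, 0],
  [3, -15, 40, 0, 0, 0.06],
  [8, -35, 5, 0, 0, 0.06],
  [9, -36, 0, 0, 0, 0.06],
  [9, -36, 0, 0, 0, 0.06],
  [9, -36, 0, 0, 0, 0.06],
  [9, -36, 0, 0, 0, 0.06],
])

```text
time: 8.53
tool_pos: [0.5086, -0.0744, 0.1409]
ee_rot: [-3.141, -0.0, 1.159]
wrist_force: [0.3, 0.3, -1.3]
width: 0.0339
finger_force: 29.7
```

Call:
send_rows([
  [9, -36, 0, 0, 0, 0.06],
  [9, -36, 0, 0, 0, 0.06],
  [9, -36, 0, 0, 0, 0.06],
  [9, -36, 0, 0, 0, 0.06],
  [5, -30, 0, 0, 0, 0.06],
  [0, 0, 0, 0, 0, 0],
  [0, 0, 0, 0, 0, 0],
  [0, 0, 0, 0, 0, 0],
])

```text
time: 9.2
tool_pos: [0.5494, -0.2462, 0.1404]
ee_rot: [-3.14, -0.002, 1.455]
wrist_force: [-0.7, 0.0, -0.9]
width: 0.0337
finger_force: 29.7
```

Call:
send_rows([
  [1, -10, 0, 0, 0, 0],
  [1, -7, 0, 0, 0, 0],
  [0, 0, -15, 0, 0, 0],
  [0, 0, -20, 0, 0, 0],
  [0, 0, -8, 0, 0, 0],
  [0, 0, -2, 0, 0, 0],
  [0, 0, 0, 0, 0, 0],
  [0, 0, 0, 0, 0, 0],
])

```text
time: 9.87
tool_pos: [0.5523, -0.264, 0.0972]
ee_rot: [3.14, 0.001, 1.456]
wrist_force: [0.0, -0.2, -0.9]
width: 0.0335
finger_force: 29.7
```

Run:
```python
from lib import *
np.set_printoptions(precision=1,suppress=True)
print(np.mean([sensors.get_obs()["tool_pos"]*1000 for _ in range(1)],0))
i=optics.snapshot("side")[:,:,::-1]
cv2.imwrite("pics/s3.png",cv2.resize(i[110:230,270:410],(700,600)))
```

```text
[ 552.3 -264.    97.2]
```

View pics/s3.png

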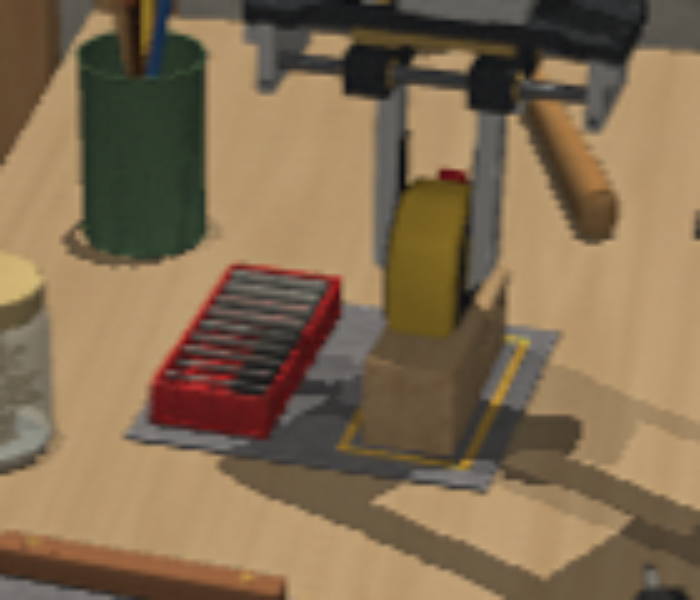

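The side view shows the tape just above the block, centred across it: case foot at (425,330) and block end spanning about (365–460,350) in the crop. Lowering.

Call:
send_rows([
  [-1, 0, -2, 0, 0, 0],
  [0, 0, -1.5, 0, 0, 0],
  [0, 0, -1, 0, 0, 0],
  [0, 0, 0, 0, 0, 0],
  [0, 0, 0, 0, 0, 0],
])

```text
time: 10.33
tool_pos: [0.5508, -0.2639, 0.0918]
ee_rot: [3.142, -0.0, 1.456]
wrist_force: [-0.1, 0.1, -1.7]
width: 0.0345
finger_force: 29.7
```

Call:
send_rows([
  [0, 0, -1, 0, 0, 0],
  [0, 0, 0, 0, 0, 0],
  [0, 0, 0, 0, 0, 0],
])

```text
time: 10.58
tool_pos: [0.551, -0.2641, 0.091]
ee_rot: [3.141, 0.0, 1.456]
wrist_force: [-0.0, -0.0, -1.8]
width: 0.0338
finger_force: 29.7
```

Call:
send_rows([
  [0, 0, 0, 0, 0, 0],
  [0, 0, 0, 0, 0, 0],
  [0, 0, 0, 0, 0, 0],
  [0, 0, 0, 0, 0, 0],
], grip=66)

```text
time: 10.92
tool_pos: [0.551, -0.264, 0.0912]
ee_rot: [3.141, 0.0, 1.456]
wrist_force: [0.5, -0.9, 0.1]
width: 0.0572
finger_force: 0.0
```

Call:
send_rows([
  [0, 0, 20, 0, 0, 0],
  [0, 0, 40, 0, 0, 0],
  [0, 0, 25, 0, 0, 0],
  [-15, 25, 0, 0, 0, 0.05],
  [-20, 36, 0, 0, 0, 0.05],
  [-20, 36, 0, 0, 0, 0.05],
  [-20, 36, 0, 0, 0, 0.05],
  [-20, 36, 0, 0, 0, 0.05],
])

```text
time: 11.58
tool_pos: [0.4548, -0.0937, 0.176]
ee_rot: [3.141, 0.0, 1.707]
wrist_force: [0.3, 0.9, 0.2]
width: 0.0657
finger_force: 0.0
```

Call:
send_rows([
  [-20, 36, -20, 0, 0, 0.05],
  [-5, 10, -20, 0, 0, 0],
  [0, 0, -20, 0, 0, 0],
  [0, 0, 0, 0, 0, 0],
  [0, 0, 0, 0, 0, 0],
])

```text
time: 12.0
tool_pos: [0.432, -0.0519, 0.1172]
ee_rot: [-3.14, -0.001, 1.756]
wrist_force: [-0.5, 0.3, 0.3]
width: 0.066
finger_force: 0.0
```

Call:
send_rows([
  [-8, 4, -10, 0, 0, 0],
  [0, 0, -30, 0, 0, 0],
  [0, 0, -30, 0, 0, 0],
  [0, 0, -12, 0, 0, 0],
  [0, 0, -4, 0, 0, 0],
  [0, 0, 0, 0, 0, 0],
  [0, 0, 0, 0, 0, 0],
])

```text
time: 12.58
tool_pos: [0.4263, -0.0489, 0.0334]
ee_rot: [3.139, 0.001, 1.755]
wrist_force: [-0.3, -1.0, 0.3]
width: 0.0658
finger_force: 0.0
```

Run:
```python
from lib import *
i=optics.snapshot("top")[:,:,::-1];cv2.imwrite("pics/t4.png",i)
a=cv2.resize(i[190:300,410:520],(400,400));s=optics.snapshot("side")[:,:,::-1];cv2.imwrite("pics/s4.png",s)
b=cv2.resize(s[130:220,310:400],(400,400))
cv2.imwrite("pics/m4.png",np.hstack([a,b]))
```

```text
(no output)
```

View pics/m4.png

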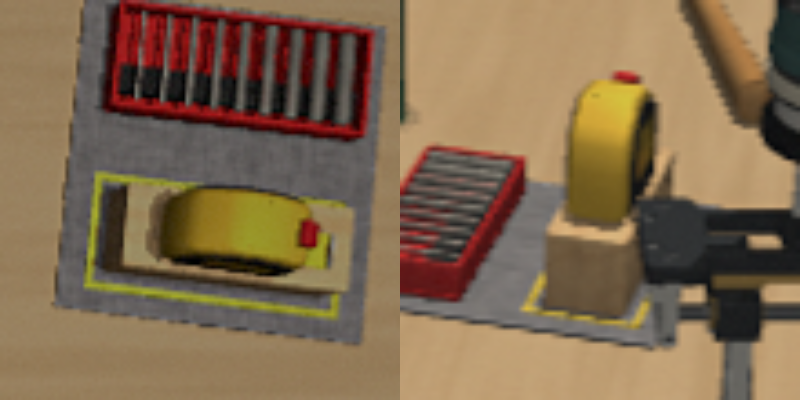

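The tape stands on the block: from the top, case (165–315, 185–270) on block (120–350), with the tongue to the right. Now the driver.

Call:
send_rows([
  [-1.5, 0, -3, 0, 0, 0],
  [0, 0, 0, 0, 0, 0],
  [0, 0, 0, 0, 0, 0],
  [0, 0, 0, 0, 0, 0],
  [0, 0, 0, 0, 0, 0],
  [0, 0, 0, 0, 0, 0],
  [0, 0, 0, 0, 0, 0],
], grip=15)

```text
time: 13.27
tool_pos: [0.4232, -0.0482, 0.0287]
ee_rot: [3.141, 0.0, 1.756]
wrist_force: [0.1, 0.7, 0.8]
width: 0.0306
finger_force: 30.0
```

Call:
send_rows([
  [0, 0, 10, 0, 0, 0],
  [0, 0, 35, 0, 0, 0],
  [0, 0, 40, 0, 0, 0.06],
  [10, 25, 25, 0, 0, 0.1],
  [15, 35, 5, 0, 0, 0.1],
  [15, 35, 0, 0, 0, 0.1],
  [15, 35, 0, 0, 0, 0.1],
  [15, 35, 0, 0, 0, 0.1],
])

```text
time: 13.93
tool_pos: [0.4937, 0.1185, 0.1448]
ee_rot: [3.14, 0.001, 2.32]
wrist_force: [-0.2, -0.7, -0.9]
width: 0.0306
finger_force: 30.0
```

Call:
send_rows([
  [15, 35, 0, 0, 0, 0.1],
  [15, 35, 0, 0, 0, 0.1],
  [15, 35, 0, 0, 0, 0.1],
  [15, 35, 0, 0, 0, 0.1],
  [15, 35, 0, 0, 0, 0.1],
  [15, 30, 0, 0, 0, 0.1],
  [10, 0, 0, 0, 0, 0.1],
  [0, 0, 0, 0, 0, 0],
])

```text
time: 14.6
tool_pos: [0.5941, 0.3234, 0.1428]
ee_rot: [-3.141, -0.0, 3.019]
wrist_force: [-0.1, -1.7, -1.6]
width: 0.0308
finger_force: 30.0
```

Call:
send_rows([
  [0, 0, 0, 0, 0, 0],
  [0, 0, 0, 0, 0, 0],
])

```text
time: 14.77
tool_pos: [0.5927, 0.321, 0.1437]
ee_rot: [-3.141, -0.001, 3.013]
wrist_force: [0.2, -0.4, -0.9]
width: 0.0305
finger_force: 30.0
```

Call:
send_rows([
  [3.5, 7, 0, 0, 0, 0.069],
  [0, 0, -35, 0, 0, 0],
  [0, 0, -35, 0, 0, 0],
  [0, 0, -25, 0, 0, 0],
  [0, 0, -10, 0, 0, 0],
  [0, 0, -4, 0, 0, 0],
  [0, 0, 0, 0, 0, 0],
  [0, 0, 0, 0, 0, 0],
])

```text
time: 15.43
tool_pos: [0.5978, 0.329, 0.0371]
ee_rot: [3.14, 0.003, 3.084]
wrist_force: [0.4, 0.7, -0.7]
width: 0.0308
finger_force: 30.0
```

Call:
send_rows([
  [-1, -1, -2, 0, 0, 0],
  [0, 0, -2, 0, 0, 0],
  [0, 0, 0, 0, 0, 0],
  [0, 0, 0, 0, 0, 0],
  [0, 0, 0, 0, 0, 0],
])

```text
time: 15.85
tool_pos: [0.5962, 0.328, 0.0318]
ee_rot: [3.141, 0.002, 3.085]
wrist_force: [-0.6, -0.3, 2.1]
width: 0.0305
finger_force: 30.0
```

Call:
send_rows([
  [0, 0, 0, 0, 0, 0],
  [0, 0, 0, 0, 0, 0],
  [0, 0, 0, 0, 0, 0],
  [0, 0, 0, 0, 0, 0],
], grip=56)

```text
time: 16.18
tool_pos: [0.5955, 0.3278, 0.0303]
ee_rot: [-3.141, -0.0, 3.085]
wrist_force: [-0.3, -0.0, 0.1]
width: 0.0536
finger_force: 0.0
```

Call:
send_rows([
  [0, 0, 15, 0, 0, 0],
  [0, 0, 40, 0, 0, 0],
  [0, 0, 35, 0, 0, 0],
  [-15, -3, 10, 0, 0, -0.1],
  [-15, -3, 0, 0, 0, -0.1],
  [-15, -3, 0, 0, 0, -0.1],
  [-15, -3, 0, 0, 0, -0.1],
  [-15, -3, 0, 0, 0, -0.1],
])

```text
time: 16.85
tool_pos: [0.5199, 0.3127, 0.1306]
ee_rot: [3.142, -0.0, 2.58]
wrist_force: [-0.3, -0.6, -0.2]
width: 0.056
finger_force: 0.0
```

Call:
send_rows([
  [-15, -4, 0, 0, 0, -0.1],
  [-15, -4, 0, 0, 0, -0.1],
  [-15, -4, 0, 0, 0, -0.1],
  [-15, -4, 0, 0, 0, -0.1],
  [-15, -4, 0, 0, 0, -0.1],
  [-15, -4, 0, 0, 0, -0.1],
  [-15, -4, 0, 0, 0, -0.1],
  [-8, 0, 0, 0, 0, -0.1],
], grip=94)

```text
time: 17.52
tool_pos: [0.4061, 0.2842, 0.1305]
ee_rot: [-3.141, 0.0, 1.78]
wrist_force: [-0.4, 0.2, 0.7]
width: 0.0939
finger_force: 0.0
```

Call:
send_rows([
  [0, 0, 0, 0, 0, 0],
  [0, 0, 0, 0, 0, 0],
])

```text
time: 17.68
tool_pos: [0.4076, 0.2849, 0.1308]
ee_rot: [3.141, -0.0, 1.788]
wrist_force: [0.2, 0.3, -0.8]
width: 0.0939
finger_force: 0.0
```

Call:
send_rows([
  [0, 0, -35, 0, 0, -0.016],
  [0, 0, -35, 0, 0, 0],
  [0, 0, -20, 0, 0, 0],
  [0, 0, -8, 0, 0, 0],
  [0, 0, -2, 0, 0, 0],
  [0, 0, 0, 0, 0, 0],
  [0, 0, 0, 0, 0, 0],
])

```text
time: 18.27
tool_pos: [0.4091, 0.2855, 0.0323]
ee_rot: [3.138, -0.001, 1.769]
wrist_force: [0.6, -0.4, 0.1]
width: 0.0945
finger_force: 0.0
```

Call:
send_rows([
  [0, 0, 0, 0, 0, 0],
  [0, 0, 0, 0, 0, 0],
  [0, 0, 0, 0, 0, 0],
  [0, 0, 0, 0, 0, 0],
  [0, 0, 0, 0, 0, 0],
  [0, 0, 0, 0, 0, 0],
  [0, 0, 0, 0, 0, 0],
], grip=50)

```text
time: 18.85
tool_pos: [0.4081, 0.285, 0.0311]
ee_rot: [3.14, -0.0, 1.769]
wrist_force: [0.2, -0.2, 1.7]
width: 0.0636
finger_force: 30.0
```

Call:
send_rows([
  [0, 0, 10, 0, 0, 0],
  [0, 0, 35, 0, 0, 0],
  [0, 0, 40, 0, 0, 0.06],
  [10, -12, 35, 0, 0, 0.1],
  [20, -21, 0, 0, 0, 0.1],
  [20, -21, 0, 0, 0, 0.1],
  [20, -21, 0, 0, 0, 0.1],
  [20, -21, 0, 0, 0, 0.1],
])

```text
time: 19.52
tool_pos: [0.498, 0.1879, 0.1512]
ee_rot: [3.141, -0.0, 2.334]
wrist_force: [0.2, 0.9, -1.5]
width: 0.0635
finger_force: 30.0
```

Call:
send_rows([
  [20, -21, 0, 0, 0, 0.1],
  [20, -21, 0, 0, 0, 0.1],
  [20, -21, 0, 0, 0, 0.1],
  [20, -21, 0, 0, 0, 0.1],
  [20, -21, 0, 0, 0, 0.1],
  [20, -21, 0, 0, 0, 0.1],
  [20, -21, 0, 0, 0, 0.08],
  [20, -21, 0, 0, 0, 0],
])

```text
time: 20.18
tool_pos: [0.658, 0.0197, 0.1504]
ee_rot: [3.141, -0.001, 3.011]
wrist_force: [0.8, -0.2, -1.1]
width: 0.0635
finger_force: 30.0
```

Call:
send_rows([
  [10, -8, 0, 0, 0, 0],
  [0, 0, 0, 0, 0, 0],
  [0, 0, 0, 0, 0, 0],
])

```text
time: 20.43
tool_pos: [0.6673, 0.0125, 0.1499]
ee_rot: [3.141, -0.002, 3.008]
wrist_force: [-1.1, 0.3, -0.6]
width: 0.0635
finger_force: 30.0
```

Call:
send_rows([
  [2, 0, -30, 0, 0, 0],
  [0, 0, -35, 0, 0, 0],
  [0, 0, -30, 0, 0, 0],
  [0, 0, -12, 0, 0, 0],
  [0, 0, -5, 0, 0, 0],
  [0, 0, 0, 0, 0, 0],
  [0, 0, 0, 0, 0, 0],
])

```text
time: 21.02
tool_pos: [0.6706, 0.0133, 0.0408]
ee_rot: [3.141, 0.003, 3.009]
wrist_force: [-0.4, 1.0, -0.7]
width: 0.0633
finger_force: 30.0
```

Call:
send_rows([
  [-1, 0, -2, 0, 0, 0],
  [0, 0, -2, 0, 0, 0],
  [0, 0, -1, 0, 0, 0],
  [0, 0, 0, 0, 0, 0],
  [0, 0, 0, 0, 0, 0],
])

```text
time: 21.43
tool_pos: [0.6689, 0.0128, 0.0342]
ee_rot: [3.141, 0.001, 3.009]
wrist_force: [0.0, -0.6, -0.2]
width: 0.0633
finger_force: 30.0
```

Call:
send_rows([
  [0, 0, -1, 0, 0, 0],
  [0, 0, 0, 0, 0, 0],
  [0, 0, 0, 0, 0, 0],
])

```text
time: 21.68
tool_pos: [0.6689, 0.0128, 0.0342]
ee_rot: [3.141, 0.001, 3.009]
wrist_force: [-2.7, 0.1, 5.6]
width: 0.0637
finger_force: 30.0
```

Call:
send_rows([
  [0, 0, 0, 0, 0, 0],
  [0, 0, 0, 0, 0, 0],
  [0, 0, 0, 0, 0, 0],
  [0, 0, 0, 0, 0, 0],
  [0, 0, 0, 0, 0, 0],
], grip=88)

```text
time: 22.1
tool_pos: [0.6685, 0.0128, 0.0322]
ee_rot: [3.142, -0.0, 3.009]
wrist_force: [-0.3, -0.4, 1.1]
width: 0.0879
finger_force: 0.0
```

Call:
send_rows([
  [0, 0, 15, 0, 0, 0],
  [0, 0, 35, 0, 0, 0],
  [0, 0, 40, 0, 0, 0],
  [0, 0, 40, 0, 0, 0],
  [-35, 0, 10, 0, 0, -0.08],
  [-35, 0, 0, 0, 0, -0.08],
  [-35, 0, 0, 0, 0, -0.08],
  [-35, 0, 0, 0, 0, -0.08],
])

```text
time: 22.77
tool_pos: [0.5274, 0.0128, 0.1729]
ee_rot: [3.141, 0.001, 2.685]
wrist_force: [0.0, -1.1, 0.5]
width: 0.0878
finger_force: 0.0
```

Call:
send_rows([
  [-35, 0, 0, 0, 0, -0.08],
  [-35, 0, 0, 0, 0, -0.08],
  [-35, 0, 0, 0, 0, -0.08],
  [-35, 0, 0, 0, 0, -0.08],
  [-35, 0, 0, 0, 0, 0],
  [0, 0, 0, 0, 0, 0],
  [0, 0, 0, 0, 0, 0],
])

```text
time: 23.35
tool_pos: [0.3529, 0.0129, 0.173]
ee_rot: [3.14, 0.002, 2.369]
wrist_force: [0.7, -0.1, -0.2]
width: 0.0879
finger_force: 0.0
```

Run:
```python
from meas import *
t=optics.snapshot("top")[:,:,::-1].copy();s=optics.snapshot("side")[:,:,::-1].copy()
cv2.imwrite("pics/t5.png",t);cv2.imwrite("pics/s5.png",s);cv2.imwrite("pics/t5c.png",cv2.resize(t[110:310,140:540],(800,400),interpolation=cv2.INTER_CUBIC))
m=hsv(t,(8,125,90),(19,255,255),(307,165,355,235));m=cv2.morphologyEx(m,cv2.MORPH_OPEN,np.ones((9,9)));rect("sander",quad(m)[1],.033)
m=hsv(t,(0,0,0),(180,255,60),(158,190,192,262));q=quad(m)[1];print(q);rect("handle",q,.016)
m=hsv(t,(22,130,80),(38,255,255),(452,240,500,270));m=cv2.morphologyEx(m,cv2.MORPH_OPEN,np.ones((9,9)));q=quad(m)[1];print(q);rect("case",q,.108)
```

```text
sander c [666.8  13.3] sides 108.10230333993825 61.18394848389483 long dir deg -6.7
[[159.4 248.1]
 [162.6 215.8]
 [180.  217.5]
 [176.8 249.9]]
handle c [591.9 327. ] sides 65.58151087291039 35.28131943281932 long dir deg -2.8
[[460. 242.]
 [491. 242.]
 [491. 261.]
 [460. 261.]]
case c [ 550.5 -254.8] sides 55.86653987895968 34.40857632565992 long dir deg -89.4
```

View pics/t5c.png

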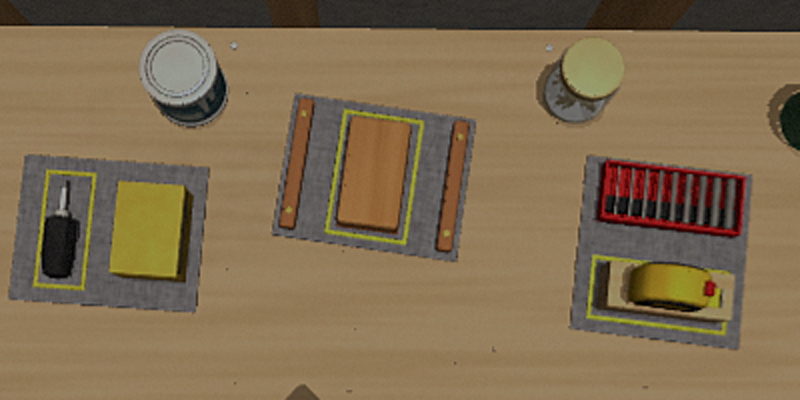

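Run:
```python
from meas import *
print(onplane("top",[(500,259)],.052)*1000,onplane("top",[(454.5,252)],.078)*1000)
```

```text
[[ 542.4 -319.1   52. ]] [[ 552.3 -225.3   78. ]]
```

The tape spans y -319 to -225, centred on the block at -273, and everything else sits within about 3 mm of centre. Handing in.

```bash
python3 -c "
from bench import ticket;print(ticket.close_job())"
```

```text
the job is handed in; nothing more can be done
None
```

The job is handed in at about 23 s: the pine block with the tape on top, the driver and the sanding block each measured within about 3 mm of centre in their outlines, everything was released, and the tin and jar were not moved.

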